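# Tip a press disc out of its flush tray and stand it in the drying rack

## Robot

A 6-joint arm with a two-finger parallel gripper is mounted at the origin on the work surface. World frame = base frame: x ahead of the robot, y to its left, z up, the work surface at z = 0. Lengths are in m, angles in degrees, forces in N, time in s.
With the tool pointing down it reaches from about 0.275 to 0.725 m from the base axis. Payload 5.6 kg.
Tool frame: the origin (TCP) lies between the finger pads; the fingertips stand 14 mm ahead of it and the grasp point (between the pads) lies 5 mm behind it; z points along the fingers, x is the direction in which the jaws open and shut, and the axes are right-handed (so a half turn about z gives the same grasp; the last joint's range is limited). The gripper opens to 85 mm and grips with 20 to 120 N. Pads are 22 mm wide; open, the fingers measure 114 mm over their backs; the gripper's body (76 mm by 85 mm) begins 54 mm behind the grasp point. The pads swing forward as they close: fully open they stand 13 mm farther back than shut.
Start: joints at [-58.522, 14.616, 6.199, 0, -81.583, -16.306], TCP at [0.144, -0.531, 0.245] pointing down, gripper open.
Joint ranges: [-168.99, 168.99], [-69.2, 112.95], [-62.41, 85.93], [-164.36, 98.24], [-168.68, -3.75], [-174.98, 174.98]. Speed limits (degrees/s): [147.25, 147.25, 180, 180, 180, 180].

## Interface

Orientations are given as [roll, pitch, yaw] about the fixed x, y, z axes, in that order (R = Rz(yaw) Ry(pitch) Rx(roll)).
In Python, from station import r, fingers, inverse_kinematics, imaging, workorder gives the robot as it stands. Calls block until the motion is done:
- r.reach(position, orientation): joint-space move of the TCP to a pose.
- r.move_straight(position, vel=0.15, orientation=None): straight line of the TCP; orientation=None keeps the orientation; vel is the mean speed in m/s.
- r.goto_joints(angles): joint-space move.
- fingers.set_gripper(opening, strength=None): finger opening in m; strength is the grip in N (None keeps the last); returns when the fingers have stopped.
- r.wait(seconds).
- inverse_kinematics(position, orientation): joint angles nearest the present ones, or None.
- imaging.capture(name): name is "scene" or "top" or "wrist"; returns a dict with "color" (420x560x3 uint8, blue, green, red), "range_z" (420x560 float32, m along the optical axis (not along the pixel's ray), 0 where there is no reading), "fx", "fy", "cx", "cy" (pixels), "R" (3x3) and "t" (3): a world point X has camera coordinates R X + t. Camera axes: x right, y down, z forward; pixel columns grow to the right and rows downward; lengths in m; the calibration is good to about 2 mm. A picture is of the moment at which its call begins.
A pose or a line that the arm cannot do raises r.PlanningError and nothing moves.
- workorder.sign_off(): hands the job in, once; it reports no verdict.
Trained networks look in a picture, given as the dict that the camera call returned (one of the last four; its "shot" number tells which), for a name from the list of things; names that differ only in an ending like _2 or _b are one class to them, and where a whole thing is asked for, a point or a joint stands for the part that bears it (a point fixed in the world has none). Each returns a list of dicts, best first, with "conf" (0 to 1); they miss things now and then, are a little off and sometimes report something else, mostly with a low value. They report only what shows in the picture. A call takes as long as a camera call. They do not tell look-alikes from the thing itself.
- imaging.outline_of(picture, thing): "region" (420x560 bool, what is visible of it).
- imaging.mark_of(picture, thing): "point" ([x, y, z] in m, in world coordinates, good to about 4 mm: a listed point, or the origin of a listed thing).
Readings, each from a call of its own:
- r.read_time_s(): time.
- r.read_q(): joint angles.
- r.read_qd(): joint speeds.
- r.read_effort(): joint torques, N m.
- r.read_ee_pos(): TCP position.
- r.read_tool_rot(): TCP orientation.
- r.read_ft_force(): force on the tool from outside, world axes, zero at the start.
- r.read_torque(): the same for the moment, N m.
- r.read_opening(): finger opening in m.
Only numpy, scipy, OpenCV 4.12 (cv2) and the standard library are available. Lean on these libraries where they do the work, as an engineer would, in place of code of your own. Each camera call takes 0.05 s, during which the arm holds its last target.

## Task

The brown earthenware press disc lies flush in the round pocket of the white tray. Tip it up by pressing down its edge on the side of the green mark, so that it stays leaning in the pocket with the opposite edge raised, then grip that raised edge, lift the disc out and stand it upright on its edge in any one of the gaps of the wire drying rack, set down gently and not dropped, and let go. Leave the rice bowl, the colander and the lidded container where they are.

Things in the scene. Friction and masses are not known exactly. Their poses are not given: they have to be found in the camera images.
- disc_center (a point): Centre of the loose brown earthenware disc: flat, 120 mm diameter, 14 mm thick, about 0.3 kg; z is its axis, up at the start. It starts flat in the tray's pocket, its top 67 mm above the counter, flush with the rim, its centre about 5 mm on the shelf side (tray -x) of the pivot edge.
- tray: Fixed white tray, 160 (x) by 150 (y) by 67 mm high, z up; origin at counter level under the pivot edge. Round pocket 130 mm across, 14 mm deep, centred at x = -2 mm. Under it, at x < 0 is a flat shelf 53 mm above the counter that carries the disc; at x > 0 a well 128 mm wide, its floor 5 mm above the counter, its end wall curved (63 mm radius about the pivot edge).
- rack: Fixed dark steel wire rack, 128 (x) by 78 (y) by 73 mm high, z up; origin at counter level under its centre. Two rails along x (8 mm wire at y = -35 and 35 mm, axes 12 mm up) carry a disc on edge. Four upright 6 mm wire hoops across it at x = -45, -15, 15, 45 mm leave gaps 24 mm clear at x = -30, 0, 30 mm. A disc in a gap: axis along x, centre over y = 0, 66 mm up.
- bowl: Bystander: loose white ceramic rice bowl, 116 mm across, 62 mm high; origin at the centre of its underside.
- colander: Bystander: loose red plastic colander, 210 mm across, 85 mm high; origin at the centre of its underside.
- container: Bystander: loose clear container with blue lid, 113 mm (x) by 168 mm (y), 77 mm high; origin at the centre of its underside.
- tray_pivot (a point): Middle of the pivot edge: the shelf's straight edge along the tray's y, 53 mm above the counter, hidden under the disc. Past about 35 degrees the disc tips on by itself; it then stays leaning at 50 to 61 degrees from level, lower edge in the bottom of the well, centre near the pivot edge, its tray -x edge raised to about 105 mm above the counter.
- tray_mark (a point): Middle of the green bar (50 by 8 mm) on the tray's rim that marks the well side, 71 mm towards tray +x from the pivot, 67 mm above the counter. Pressing the disc's top 30 to 40 mm from the pivot towards this mark, and following it down some 35 mm, tips it; a few newtons are enough.
Mind the look-alikes: they are no part of the job. What is shaped like the part that bears disc_center but turquoise is not meant.

How it is judged:
By the outcome, as a careful person would: the job done as asked, in the order asked, and still so for the second after the job is handed in, with the robot touching nothing.
It also fails if it takes over 48 s, if anything falls off the work surface, if the arm or the gripper's body presses on something with over 40 N, if the wrist force passes 120 N, or if a joint passes its speed limit or range.

## Working session

There is one attempt and no reset: what is moved stays moved. The work goes in short steps, each a Python script; the robot and the scene stay as the last script left them, time stands still between calls to the robot, and variables do not carry over. Pictures are saved under pics/ and viewed, and the job is handed in when it is done.

```bash
ls; mkdir -p pics
python3 - <<'E'
from station import r, fingers, inverse_kinematics, imaging, workorder
import cv2,numpy as np
for n in ["scene","top"]:
    p=imaging.capture(n); cv2.imwrite(f"pics/{n}0.png",p["color"])
    print(n,p["fx"],p["cx"],p["cy"],np.round(p["R"],3).tolist(),np.round(p["t"],3).tolist())
    for th in ["disc_center","tray","rack","tray_mark","tray_pivot","bowl","colander","container"]:
        print(th,[(np.round(m["point"],3).tolist(),round(m["conf"],2)) for m in imaging.mark_of(p,th)][:4])
print(r.read_time_s(),r.read_tool_rot())
E
```

```text
pics
scene 520.581139372111 281.00401942870144 215.78646811181858 [[0.531, 0.847, -0.019], [0.573, -0.376, -0.729], [-0.624, 0.376, -0.684]] [-0.32, -0.285, 2.047]
disc_center [([0.586, -0.333, 0.006], 0.78), ([0.578, -0.146, 0.059], 0.71), ([0.406, -0.047, 0.002], 0.71), ([0.582, -0.144, 0.002], 0.49)]
tray [([0.585, -0.142, 0.003], 0.93), ([0.413, -0.478, 0.002], 0.58)]
rack [([0.485, 0.153, 0.003], 0.63)]
tray_mark [([0.65, -0.143, 0.073], 0.79)]
tray_pivot [([0.575, -0.145, 0.052], 0.64)]
bowl [([0.797, -0.011, 0.004], 0.94)]
colander [([0.494, 0.47, -0.001], 0.58)]
container [([0.414, -0.477, 0.0], 0.57)]
top 408.169578945482 280.64435319024017 206.90450086087498 [[0.003, -1.0, 0.006], [-0.995, -0.004, -0.1], [0.101, -0.006, -0.995]] [-0.001, 0.611, 1.269]
disc_center [([0.574, -0.145, 0.056], 0.84), ([0.586, -0.332, 0.009], 0.78), ([0.41, -0.046, 0.006], 0.62)]
tray []
rack [([0.484, 0.154, -0.001], 0.87)]
tray_mark [([0.654, -0.142, 0.066], 0.8)]
tray_pivot [([0.414, -0.477, 0.004], 0.26)]
bowl [([0.795, -0.01, -0.002], 0.78)]
colander [([0.495, 0.462, -0.001], 0.72)]
container [([0.412, -0.48, 0.008], 0.82)]
0.9 [-1.79997999e+02 -1.09066224e-03  1.05172106e+02]
```

View pics/scene0.png

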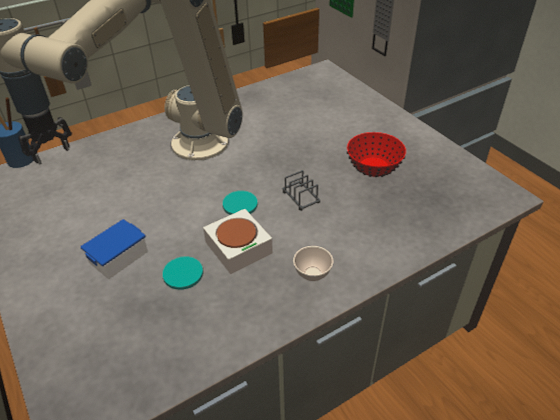

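View pics/top0.png

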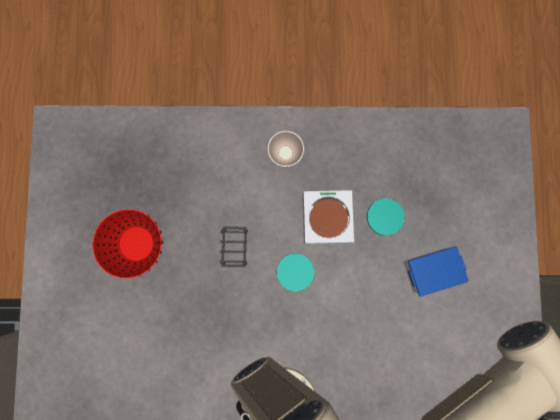

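The brown disc in the tray shows at top-view (328,217). The turquoise discs at (386,216) and (296,272) are the look-alikes: wrong colour, and lying on the counter. The rack is at (234,247), its long axis along world x. Next I take close-ups with the wrist camera.

Run:
```python
from station import r, fingers, inverse_kinematics, imaging, workorder
import cv2,numpy as np,pickle
print(inverse_kinematics([0.54,-0.145,0.10],[180,-35,0]),inverse_kinematics([0.485,0.154,0.12],[180,0,0]))
def shot(n):
    p=imaging.capture("wrist"); cv2.imwrite(f"pics/{n}.png",p["color"]); pickle.dump(p,open(f"{n}.pkl","wb"))
    for th in ["disc_center","tray","rack","tray_mark","tray_pivot"]:
        print(n,th,[(np.round(m["point"],4).tolist(),round(m["conf"],2)) for m in imaging.mark_of(p,th)][:3])
r.reach([0.45,0.15,0.30],[180,0,0]); shot("w_rack"); print(r.read_time_s())
r.reach([0.56,-0.145,0.28],[180,0,90]); shot("w_tray"); print(r.read_time_s(),r.read_q())
```

```text
[  1.45714245   5.57676472 -41.18559184   5.80715352  -8.28829807
 173.05938675] [ 35.27922996  14.3538813  -13.06177818   0.         -62.58434051
 144.72077004]
w_rack disc_center [([0.403, -0.0452, 0.0061], 0.91)]
w_rack tray [([0.5795, -0.1429, 0.0005], 0.66)]
w_rack rack [([0.4866, 0.1491, 0.0032], 0.84)]
w_rack tray_mark []
w_rack tray_pivot []
3.8417
w_tray disc_center [([0.5833, -0.3321, 0.0082], 0.96), ([0.4034, -0.0435, 0.0078], 0.93), ([0.5737, -0.1438, 0.0619], 0.57)]
w_tray tray []
w_tray rack []
w_tray tray_mark [([0.6517, -0.1422, 0.0655], 0.58)]
w_tray tray_pivot []
7.5333 [ 9.71742939e-01  1.75491776e+01  1.51830262e+01 -9.81214694e-04
 -8.76301278e+01 -9.09618929e+01]
```

View pics/w_rack.png

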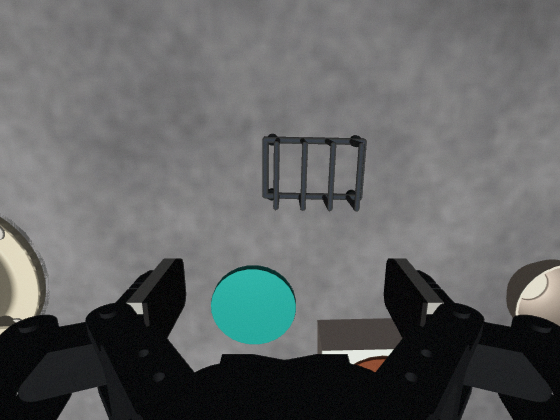

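View pics/w_tray.png

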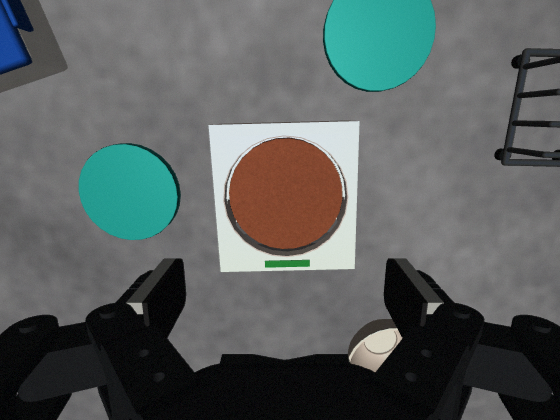

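The wrist view shows the brown disc at (287,194), with the green bar at (287,264) on the tray's +x side. The rack in the other view spans (263..366, 135..210). Now measuring.

```bash
cat > h.py <<'E'
import cv2,numpy as np,pickle
def onplane(p,uv,z):
    uv=np.atleast_2d(uv).astype(float)
    d=np.c_[(uv[:,0]-p["cx"])/p["fx"],(uv[:,1]-p["cy"])/p["fy"],np.ones(len(uv))]
    R=np.array(p["R"]);t=np.array(p["t"]);c=-R.T@t;d=d@R
    return c+d*((z-c[2])/d[:,2])[:,None]
def cloud(p):
    v,u=np.mgrid[0:420,0:560];z=p["range_z"]
    P=np.stack([(u-p["cx"])/p["fx"]*z,(v-p["cy"])/p["fy"]*z,z],-1)
    W=(P-np.array(p["t"]))@np.array(p["R"]);W[z<=0]=np.nan
    return W
E
python3 - <<'E'
from h import *
p=pickle.load(open("w_tray.pkl","rb"));c=p["color"].astype(int);W=cloud(p)
b,g,rr=c[...,0],c[...,1],c[...,2]
m=((rr>90)&(g<80)&(b<70)).astype(np.uint8)
cs=max(cv2.findContours(m,0,1)[0],key=cv2.contourArea)
P=onplane(p,cs[:,0],0.067)[:,:2].astype(np.float32)
(cx,cy),ax,an=cv2.fitEllipse(P*1000);print("disc",cx,cy,ax, "z",np.nanmedian(W[m>0][:,2]))
m=((g>90)&(rr<60)&(b<90)).astype(np.uint8); m[:, :200]=0;m[:240]=0;m[300:]=0
vu=np.argwhere(m)[:,::-1];Q=onplane(p,vu,.067)[:,:2]
print("mark",Q.mean(0),len(Q)); e=np.linalg.eigh(np.cov(Q.T))[1][:,1];print("bar dir",e)
m=((c.min(-1)>170)).astype(np.uint8);m=cv2.morphologyEx(m,2,np.ones((3,3)))
cs=max(cv2.findContours(m,0,1)[0],key=cv2.contourArea)
print("tray",cv2.minAreaRect((onplane(p,cs[:,0],.067)[:,:2]*1000).astype(np.float32)))
p=pickle.load(open("w_rack.pkl","rb"));W=cloud(p)
k=(W[...,2]>.055)&(W[...,2]<.085)&(abs(W[...,0]-.485)<.09)&(abs(W[...,1]-.15)<.06)
Q=W[k];print("rack hi",len(Q),np.percentile(Q,[1,50,99],axis=0))
# model fit
from scipy.optimize import minimize
gray=p["color"].max(-1); dark=(gray<75).astype(np.uint8); dark[:120]=0;dark[225:]=0;dark[:,:250]=0;dark[:,380:]=0
dt=cv2.distanceTransform(1-dark,cv2.DIST_L2,5)
pts=[]
for x in(-45,-15,15,45):
    for y in np.linspace(-33,33,30): pts.append((x,y,70))
    for z in np.linspace(12,70,12): pts+= [(x,-36,z),(x,36,z)]
for x in np.linspace(-62,62,40): pts+=[(x,-35,12),(x,35,12)]
pts=np.array(pts)/1000
def proj(q):
    a=q[2];Wd=np.c_[pts[:,0]*np.cos(a)-pts[:,1]*np.sin(a)+q[0],pts[:,0]*np.sin(a)+pts[:,1]*np.cos(a)+q[1],pts[:,2]]
    C=Wd@np.array(p["R"]).T+np.array(p["t"]);return np.c_[C[:,0]/C[:,2]*p["fx"]+p["cx"],C[:,1]/C[:,2]*p["fy"]+p["cy"]]
def cost(q,rev=True):
    uv=proj(q);s=np.mean(np.minimum(cv2.remap(dt,uv[:,0].astype(np.float32)[None],uv[:,1].astype(np.float32)[None],1),8)**2)
    im=np.ones((420,560),np.uint8)
    for u,v in uv.round().astype(int):
        if 0<=u<560 and 0<=v<420: im[v,u]=0
    return s+np.mean(np.minimum(cv2.distanceTransform(im,2,5)[dark>0],8)**2)
best=min((minimize(cost,[x,y,a],method="Nelder-Mead",options=dict(initial_simplex=[[x,y,a],[x+.005,y,a],[x,y+.005,a],[x,y,a+.05]])) for x in(.482,.488) for y in(.149,.155) for a in(-.05,.05)),key=lambda s:s.fun)
print("rack",best.x[:2],np.degrees(best.x[2]),best.fun)
im=p["color"].copy()
for u,v in proj(best.x).round().astype(int): cv2.circle(im,(u,v),0,(0,255,255),-1)
a=cv2.resize(im[115:225,245:385],None,fx=4,fy=4,interpolation=0)
p=pickle.load(open("w_tray.pkl","rb"));b=cv2.resize(p["color"][110:280,200:370],(440,440))
a=cv2.copyMakeBorder(a,0,0,0,0,0)[:440,:350] if 0 else cv2.resize(a,(360,283))
o=np.zeros((440,800,3),np.uint8);o[:283,:360]=a;o[:,360:]=b;cv2.imwrite("pics/fit.png",o)
E
```

```text
disc 574.5089721679688 -142.7372589111328 (117.05567932128906, 117.7352066040039) z 0.06675474910095539
mark [ 0.65152007 -0.14100465] 270
bar dir [-0.03417927  0.99941572]
tray ((579.8975830078125, -142.64764404296875), (159.64942932128906, 149.90830993652344), 1.4879108667373657)
rack hi 1567 [[0.4390422  0.11824107 0.05758167]
 [0.49887788 0.15650713 0.07203397]
 [0.53415666 0.1916182  0.07412284]]
rack [0.48624565 0.15457362] -0.5111919408445056 9.306534767150879
```

View pics/fit.png

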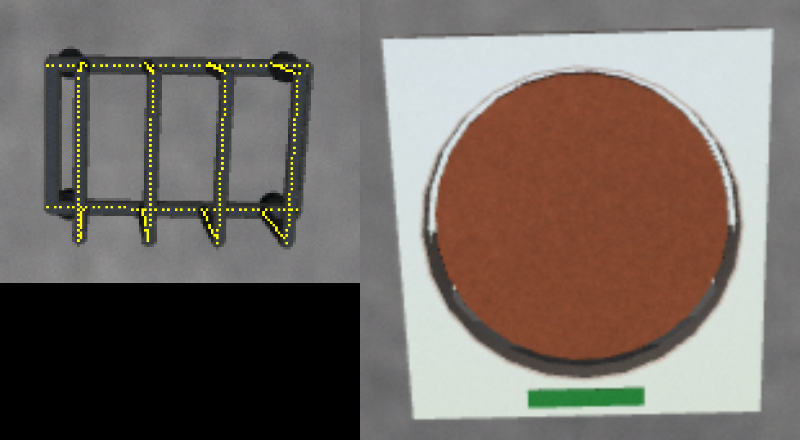

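Fit is good: tray pivot ≈ (0.580, -0.1426), yaw 1.5°. The crop confirms the brown disc flush in the pocket, with the green bar on the +x side. Now tipping it.

Run:
```python
from h import *
p=pickle.load(open("w_rack.pkl","rb"));W=cloud(p)
k=(W[...,2]>.067)&(W[...,2]<.085)&(abs(W[...,0]-.485)<.09)&(abs(W[...,1]-.155)<.028)
Q=W[k]
for x in(-45,-15,15,45):
    q=Q[abs(Q[:,0]-.4862-x/1000)<.01]; print(x,len(q),q.mean(0).round(4),np.degrees(np.polyfit(q[:,1],q[:,0],1)[0]).round(2))
k=(W[...,2]>.066)&(abs(W[...,0]-.485)<.08)&(abs(W[...,1]-.155)<.06);print(np.percentile(W[k][:,1],[0,2,98,100]))
from station import r, fingers, inverse_kinematics, imaging, workorder
fingers.set_gripper(0.0)
O=[180,0,91.5]
x,y=.620,-.1416
r.reach([x,y,.092],O); print(r.read_time_s(),r.read_ee_pos(),r.read_opening(),r.read_ft_force())
for z in(.075,.06,.047):
    r.move_straight([x,y,z],vel=.05); print(r.read_time_s(),r.read_ee_pos()[2],r.read_ft_force().round(1) if hasattr(r.read_ft_force(),'round') else r.read_ft_force())
r.wait(.2)
r.move_straight([x,y,.12],vel=.1)
r.reach([.56,-.145,.28],[180,0,90])
p=imaging.capture("wrist");cv2.imwrite("pics/tip.png",p["color"]);pickle.dump(p,open("tip.pkl","wb"))
p=imaging.capture("scene");pickle.dump(p,open("tips.pkl","wb"));cv2.imwrite("pics/tips.png",cv2.resize(p["color"][190:290,170:330],None,fx=4,fy=4))
print(r.read_time_s())
```

```text
-45 267 [0.4418 0.1547 0.0721] 1.15
-15 273 [0.4717 0.1557 0.0721] 1.12
15 282 [0.5014 0.1556 0.072 ] 1.13
45 287 [0.5312 0.1558 0.0721] 1.03
[0.11590485 0.14157177 0.17115274 0.19266428]
9.1083 [ 0.62093704 -0.14190258  0.09370018] 0.00025488651289194627 [-1.05758646  0.26117969  0.49263901]
9.6 0.07489481456234806 [-0.1 -0.  -0.9]
10.05 0.059452003950222876 [-0.4 -1.7  0.9]
10.4583 0.04698870617064241 [ 3.2 -0.3 -0.2]
12.3583
```

View pics/tip.png

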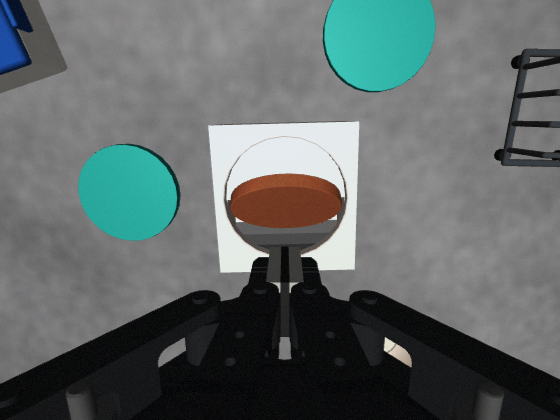

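View pics/tips.png

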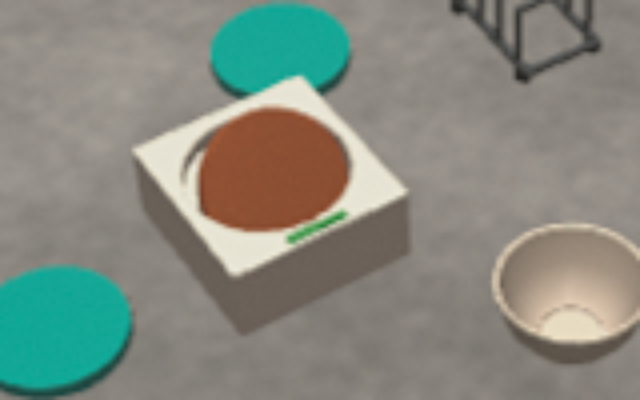

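The disc is leaning: its brown face runs from the raised edge at about (286,176) down to (286,225). Fitting its plane from depth.

Run:
```python
from h import *
def brown(p):
    c=p["color"].astype(int);b,g,rr=c[...,0],c[...,1],c[...,2];return (rr>70)&(rr>1.8*g)&(g>b*.8)
for n in("tip","tips"):
    p=pickle.load(open(n+".pkl","rb"));W=cloud(p);m=brown(p)
    Q=W[m];Q=Q[np.isfinite(Q[:,0])&(abs(Q[:,0]-.58)<.08)&(abs(Q[:,1]+.143)<.08)&(Q[:,2]<.13)]
    rng=np.random.default_rng(0);best=None
    for _ in range(500):
        a=Q[rng.choice(len(Q),3,False)];nn=np.cross(a[1]-a[0],a[2]-a[0]);l=np.linalg.norm(nn)
        if l<1e-5:continue
        nn/=l;k=abs((Q-a[0])@nn)<.002
        if best is None or k.sum()>best.sum():best=k
    I=Q[best];c=I.mean(0);nn=np.linalg.svd(I-c,full_matrices=False)[2][2];nn*=np.sign(nn[2])
    k=abs((Q-c)@nn)<.003;I=Q[k]
    d=np.array([nn[2],0,-nn[0]]);d/=np.linalg.norm(d);e=np.cross(nn,d)
    uv=np.c_[(I-c)@d,(I-c)@e];(cc),rad=cv2.minEnclosingCircle((uv*1000).astype(np.float32))
    ctr=c+d*cc[0]/1000+e*cc[1]/1000
    print(n,len(Q),len(I),"normal",nn.round(3),"tilt",np.degrees(np.arccos(nn[2])).round(1),"az",np.degrees(np.arctan2(nn[1],nn[0])).round(1),"top ctr",ctr.round(4),rad,"body ctr",(ctr-.007*nn).round(4),"zmax",Q[:,2].max(), "at",Q[Q[:,2].argmax()].round(4), "ext", uv.min(0),uv.max(0))
```

```text
tip 4775 3902 normal [0.788 0.022 0.615] tilt 52.0 az 1.6 top ctr [ 0.5904 -0.1423  0.0618] 59.7075309753418 body ctr [ 0.5849 -0.1424  0.0575] zmax 0.10808987885776546 at [ 0.5561 -0.1355  0.1081] ext [-0.04920187 -0.0592144 ] [0.06942031 0.05852909]
tips 155 92 normal [ 0.769 -0.006  0.639] tilt 50.3 az -0.4 top ctr [ 0.5879 -0.1448  0.0674] 56.72118377685547 body ctr [ 0.5825 -0.1447  0.063 ] zmax 0.11158697127610938 at [ 0.5589 -0.148   0.1116] ext [-0.04432804 -0.05815733] [0.04377792 0.05382683]
```

Run:
```python
from station import r, inverse_kinematics
import numpy as np
from scipy.spatial.transform import Rotation as Ro
c=np.array([.5845,-.1424,.058])
for tilt in (45,52,56):
  for phi in (0,15,-15,25,-25,40,-40):
    t=np.radians(tilt);n=Ro.from_euler("z",1.5,degrees=True).apply([np.sin(t),0,np.cos(t)])
    d0=Ro.from_euler("z",1.5,degrees=True).apply([np.cos(t),0,-np.sin(t)])
    d=Ro.from_rotvec(n*np.radians(phi)).apply(d0)
    for s in(1,-1):
        x=s*n;R=Ro.from_matrix(np.c_[x,np.cross(d,x),d]);e=R.as_euler("xyz",degrees=True)
        a=[inverse_kinematics((c-k*d).tolist(),e.tolist()) for k in(.10,.045)]
        a.append(inverse_kinematics((c-.045*d+[0,0,.12]).tolist(),e.tolist()))
        print(tilt,phi,s,e.round(1),[None if q is None else np.round(q).astype(int).tolist() for q in a])
print(r.read_time_s())
```

```text
45 0 1 [180.  -45.    1.5] [[-1, -1, -41, -18, -5, -160], [-5, 8, -31, -39, -8, -136], None]
45 0 -1 [-180.    45.  -178.5] [[-1, -1, -41, -18, -5, 20], [-5, 8, -31, -39, -8, 44], [1, -4, -35, -2, -14, 2]]
45 15 1 [-165.   -45.     1.5] [[-30, 9, -19, -55, -45, -107], [-27, 14, -18, -60, -40, -103], [-23, 4, -12, -46, -46, -125]]
45 15 -1 [ 165.    45.  -178.5] [[-30, 9, -19, -55, -45, 73], [-27, 14, -18, -60, -40, 77], [-23, 4, -12, -46, -46, 55]]
45 -15 1 [165.  -45.    1.5] [None, None, None]
45 -15 -1 [-165.    45.  -178.5] [None, None, None]
45 25 1 [-155.   -45.     1.5] [[-38, 17, -11, -58, -60, -100], [-34, 21, -11, -61, -55, -98], [-31, 11, -5, -53, -62, -115]]
45 25 -1 [ 155.    45.  -178.5] [[-38, 17, -11, -58, -60, 80], [-34, 21, -11, -61, -55, 82], [-31, 11, -5, -53, -62, 65]]
45 -25 1 [155.  -45.    1.5] [None, None, None]
45 -25 -1 [-155.    45.  -178.5] [None, None, None]
45 40 1 [-140.   -45.     1.5] [[-43, 30, 2, -59, -79, -97], [-39, 31, 0, -61, -74, -96], [-38, 22, 6, -58, -81, -109]]
45 40 -1 [ 140.    45.  -178.5] [[-43, 30, 2, -59, -79, 83], [-39, 31, 0, -61, 
[... 2250 characters left out ...]
 -5, -45, -62, 60], [-27, 21, -6, -48, -56, 61], [-25, 13, 1, -42, -66, 48]]
56 -25 1 [155.  -34.    1.5] [[3, 3, -58, 98, -26, 80], None, [11, 0, -47, 68, -33, 106]]
56 -25 -1 [-155.    34.  -178.5] [[3, 3, -58, 98, -26, -100], None, [11, 0, -47, 68, -33, -74]]
56 40 1 [-140.   -34.     1.5] [[-38, 29, 8, -51, -81, -113], [-34, 31, 5, -53, -75, -112], [-34, 23, 11, -51, -84, -124]]
56 40 -1 [ 140.    34.  -178.5] [[-38, 29, 8, -51, -81, 67], [-34, 31, 5, -53, -75, 68], [-34, 23, 11, -51, -84, 56]]
56 -40 1 [140.  -34.    1.5] [[22, 13, -55, 84, -49, 73], None, [20, 7, -47, 74, -51, 91]]
56 -40 -1 [-140.    34.  -178.5] [[22, 13, -55, 84, -49, -107], None, [20, 7, -47, 74, -51, -89]]
12.3583
```

Run:
```python
from h import *
from station import r, fingers, inverse_kinematics, imaging, workorder
from scipy.spatial.transform import Rotation as Ro
c=np.array([.5845,-.1424,.058]);t=np.radians(52.)
Z=Ro.from_euler("z",1.5,degrees=True);n=Z.apply([np.sin(t),0,np.cos(t)]);d=Z.apply([np.cos(t),0,-np.sin(t)])
d=Ro.from_rotvec(n*np.radians(15)).apply(d);e=Ro.from_matrix(np.c_[-n,np.cross(d,-n),d]).as_euler("xyz",degrees=True).tolist()
fingers.set_gripper(.036)
r.reach((c-.11*d).tolist(),e)
f0=np.array(r.read_ft_force())
r.move_straight((c-.045*d).tolist(),vel=.08)
print(r.read_time_s(),r.read_ee_pos(),f0.round(1),np.array(r.read_ft_force()).round(1))
fingers.set_gripper(.005,strength=60)
print(r.read_opening(),np.array(r.read_ft_force()).round(1))
r.move_straight((c-.045*d+[0,0,.02]).tolist(),vel=.05)
print(r.read_opening(),np.array(r.read_ft_force()).round(1))
r.move_straight((c-.045*d+[0,0,.12]).tolist(),vel=.12)
print(r.read_time_s(),r.read_opening(),np.array(r.read_ft_force()).round(1))
p=imaging.capture("scene");cv2.imwrite("pics/lift.png",p["color"]);pickle.dump(p,open("lift.pkl","wb"))
```

```text
15.9417 [ 0.55813919 -0.1549258   0.09261271] [ 0.3  0.1 -0.8] [-0.6 -0.9  0.8]
0.01310999446662619 [-4.  -1.8  3.1]
0.013392180285340853 [ 0.2  0.1 -1.9]
17.8 0.012791592353277663 [ 0.3  1.2 -3.5]
```

View pics/lift.png

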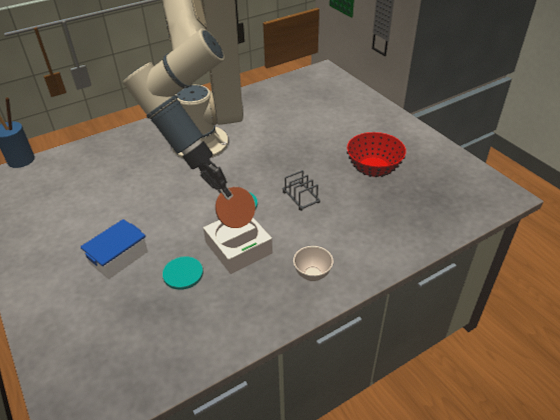

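The disc is gripped at its rim and lifted clear, at (235,207). Moving above the rack to check its pose in the hand.

Run:
```python
from h import *
from station import r, fingers, inverse_kinematics, imaging, workorder
r.reach([.4865,.1546,.24],[180,0,178.9]); r.wait(.3)
T=np.array(r.read_ee_pos());print(r.read_time_s(),T,r.read_tool_rot(),r.read_opening(),np.array(r.read_ft_force()).round(1))
p=imaging.capture("scene")
pickle.dump(p,open("over.pkl","wb"));cv2.imwrite("pics/over.png",cv2.resize(p["color"][100:250,210:410],None,fx=4,fy=4))
W=cloud(p);c=p["color"].astype(int);b,g,rr=c[...,0],c[...,1],c[...,2];m=(rr>70)&(rr>1.6*g)&(g>b*.8)
Q=W[m];Q=Q[np.isfinite(Q[:,0])&(np.linalg.norm(Q-(T-[0,0,.045]),axis=1)<.08)]
print(len(Q));ctr=np.median(Q,0);k=abs(Q[:,0]-ctr[0])<.01
I=Q[k];cc=I.mean(0);nn=np.linalg.svd(I-cc,full_matrices=False)[2][2];nn*=np.sign(nn[0])
(o),rad=cv2.minEnclosingCircle((I[:,1:]*1000).astype(np.float32));print(nn.round(3),cc.round(4),"centre yz",o,rad)
for th in["disc_center"]:print([(np.round(q["point"],4),q["conf"]) for q in imaging.mark_of(p,th)])
```

```text
19.4 [0.48665659 0.15381721 0.2399739 ] [ 1.79985641e+02 -2.06832664e-03  1.78816658e+02] 0.012931500635638353 [ 0.6  0.7 -2.1]
432
[ 0.999 -0.033  0.008] [0.4923 0.1504 0.1992] centre yz (149.96165466308594, 196.93466186523438) 61.605411529541016
[(array([ 0.5839, -0.3354,  0.0037]), 0.88), (array([ 0.4031, -0.0482,  0.0066]), 0.85), (array([0.4903, 0.1526, 0.1925]), 0.7), (array([ 0.7969, -0.0123,  0.0023]), 0.42)]
```

View pics/over.png

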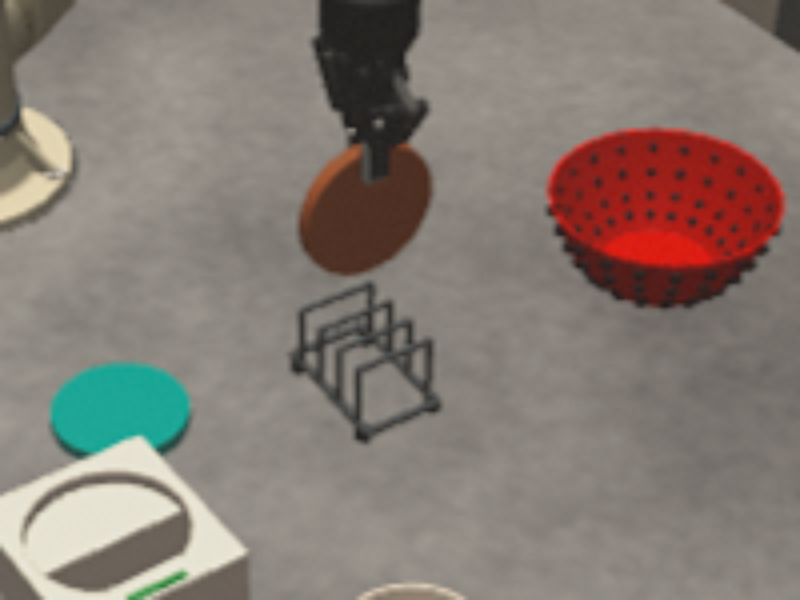

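Disc is vertical in the hand (normal within 1° of the rack axis) with its centre about 45 mm below the TCP. Lowering it with force checks.

Run:
```python
from h import *
from station import r, fingers, inverse_kinematics, imaging, workorder
x,y=.4865,.1563
def F(): return np.mean([r.read_ft_force() for _ in range(4)],axis=0)
r.move_straight([x,y,.205],vel=.1)
r.move_straight([x,y,.120],vel=.08); r.wait(.15)
f0=F();print(r.read_time_s(),f0.round(2))
z=.120
while z>.104:
    z-=.0015; r.move_straight([x,y,z],vel=.02); r.wait(.08); f=F(); print(round(z,4),(f-f0).round(2),round(r.read_time_s(),2))
    if (f-f0)[2]>2.2: break
p=imaging.capture("scene");cv2.imwrite("pics/down.png",cv2.resize(p["color"][120:240,220:380],None,fx=5,fy=5))
```

```text
21.3583 [-0.83 -0.39 -2.06]
0.1185 [ 0.11 -0.13 -0.9 ] 21.69
0.117 [ 0.57  0.01 -1.44] 22.02
0.1155 [ 1.31 -0.34 -1.65] 22.36
0.114 [ 0.45  0.29 -0.98] 22.69
0.1125 [-1.71 -0.93  7.39] 23.02
```

View pics/down.png

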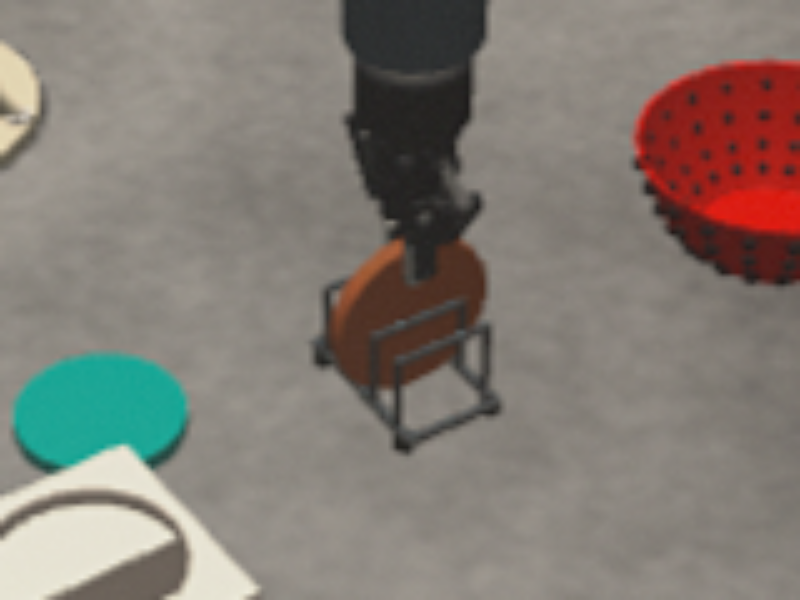

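It is in the middle gap (two hoops in front, two behind), and contact came at the expected height. Releasing.

Run:
```python
from h import *
from station import r, fingers, inverse_kinematics, imaging, workorder
fingers.set_gripper(.018,strength=20); fingers.set_gripper(.04)
r.wait(.2);print(np.array(r.read_ft_force()).round(1),r.read_opening())
r.move_straight([.4865,.1563,.24],vel=.12)
r.reach([.35,-.05,.35],[180,0,178.9]); r.wait(.3)
print(r.read_time_s())
p=imaging.capture("scene");cv2.imwrite("pics/end.png",cv2.resize(p["color"][120:300,100:420],(800,450)))
q=imaging.capture("top");cv2.imwrite("pics/endt.png",cv2.resize(q["color"][200:290,190:310],None,fx=5,fy=5))
c=p["color"].astype(int);W=cloud(p);b,g,rr=c[...,0],c[...,1],c[...,2];m=(rr>70)&(rr>1.6*g)&(g>b*.8)
Q=W[m];Q=Q[np.isfinite(Q[:,0])&(np.linalg.norm(Q-[.4865,.155,.066],axis=1)<.08)];print(len(Q),Q.mean(0),Q.min(0),Q.max(0))
for th in["disc_center","bowl","colander","container"]:print(th,[(np.round(s["point"],3),round(s["conf"],2)) for s in imaging.mark_of(p,th)][:4])
print(np.array(r.read_ft_force()).round(1))
```

```text
[ 1.   0.9 -0.2] 0.039938407873439434
26.4083
226 [0.49181636 0.14730838 0.08974564] [0.44583754 0.09214879 0.01082245] [0.50159066 0.20814195 0.13349081]
disc_center [(array([ 0.589, -0.334,  0.006]), 0.85), (array([ 0.402, -0.047,  0.006]), 0.83), (array([0.493, 0.149, 0.063]), 0.62)]
bowl [(array([ 0.795, -0.012,  0.004]), 0.63)]
colander [(array([ 0.496,  0.468, -0.004]), 0.78), (array([ 0.649, -0.144,  0.069]), 0.21)]
container [(array([ 0.411, -0.475,  0.   ]), 0.77)]
[-0.1 -0.   0.8]
```

View pics/end.png

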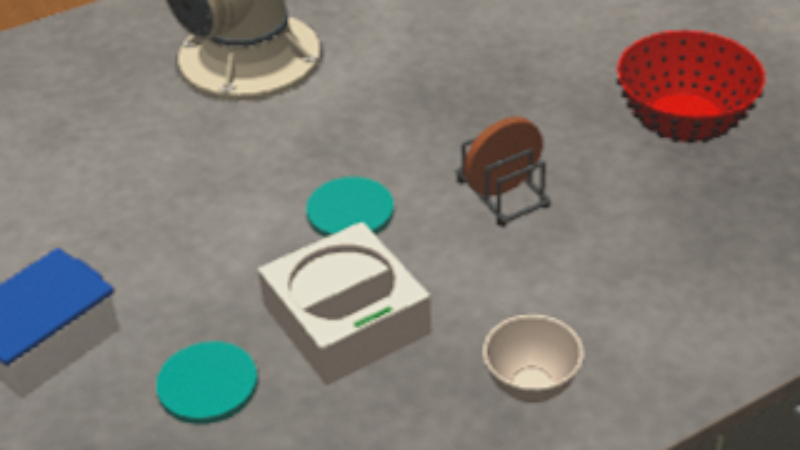

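View pics/endt.png

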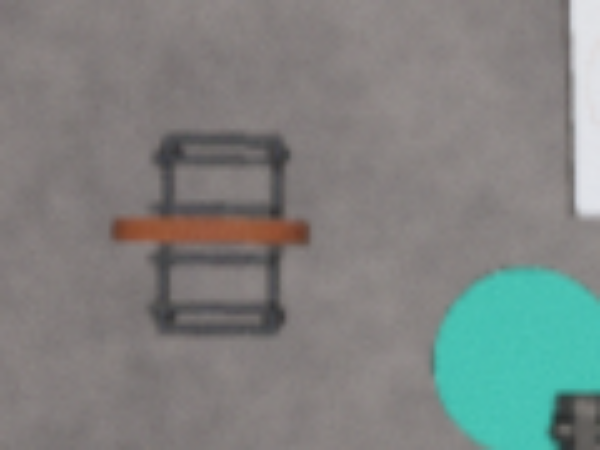

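The disc stands upright in the middle gap: top view (210,230), between the hoops at rows 210 and 258. The bystanders have not moved and the arm is clear.

Run:
```python
from station import r, workorder
workorder.sign_off(); print(r.read_time_s())
```

```text
the job is handed in; nothing more can be done
the job is handed in; nothing more can be done
```

The brown disc is standing upright in the middle gap of the wire rack. I handed the job in about 27 s into the 48 s limit.

I pressed the disc's edge on the green-mark side and it stayed leaning at about 52°. I then gripped the raised edge, lifted it out and turned it upright. I lowered it in 1.5 mm steps until the wrist force rose about 7 N at the expected height, then let go.

**Last checks:**
- **Disc:** the scene and top pictures both show it upright, between the two middle hoops.
- **Robot:** the arm is clear, with wrist readings near zero.
- **Bystanders:** the bowl, colander and container read where they were at the start, within about 6 mm, which is within the detector's scatter.
- **Disagreement:** the scene camera put the disc's centre 4 to 6 mm nearer the robot's right (lower y) than the rack centre I measured from the wrist camera. I put this down to calibration and detector error; the pictures show the disc seated.

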